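# Set the slat jig's length stop with its thumbwheel and butt the blank

## Robot

A 6-joint arm with a two-finger parallel gripper is mounted at the origin on the work surface. World frame = base frame: x ahead of the robot, y to its left, z up, the work surface at z = 0. Lengths are in m, angles in rad, forces in N, time in s.
With the tool pointing down it reaches from about 0.3 to 0.775 m from the base axis. Payload 14.6 kg.
Tool frame: the origin (TCP) lies midway between the tips of the shut fingers; the grasp point (between the pads) lies 19 mm behind it (ctrl.pinch_z is the distance from the TCP to the grasp point, in m); z points along the fingers, y is the line along which they close (so a half turn about z gives the same grasp; the last joint's range is limited). The gripper opens to 94 mm and grips with 3 to 60 N. Pads are 16 mm wide; open, the fingers measure 119 mm over their backs; the gripper's body (75 mm by 177 mm) begins 78 mm behind the grasp point.
Start: joints at [-1.249, 0.3, 1.521, -0, 1.321, -0.067], TCP at [0.208, -0.509, 0.205] pointing down, gripper open.
Joint ranges: [-3.03, 3.03], [-0.79, 2.21], [0.23, 2.52], [-1.04, 4.18], [0, 3.07], [-2.55, 2.55]. Speed limits (rad/s): [2.22, 2.22, 2.57, 3.14, 3.14, 3.14].

## Interface

Orientations are given as [roll, pitch, yaw] about the fixed x, y, z axes, in that order (R = Rz(yaw) Ry(pitch) Rx(roll)).
In Python, from station import ctrl gives the robot as it stands.
- The arm moves only by the tool jog_arm, never from a script. Its argument "motion" is a list of rows, each a list of 7 numbers: the shift along the tool's x, y, z in m, then the turn, a rotation vector about the tool's x, y, z in rad, then the opening, from -1 (shut) to 1 (fully open). In form: [[tx, ty, tz, rx, ry, rz, gripper], ...]. A call has 1 to 5 rows; each row shifts and turns the commanded pose from where the row before left it, along the tool's axes as they then stand; what a row does not reach is not made up. A row lasts 1/10 s, in which the tool goes at most 50 mm and 8.59 degrees, less where a joint would pass 70% of its speed; a pose out of reach is approached as far as the arm can. A call is refused whole if a number of a shift passes 0.05 or a number of a turn 0.15, either way. A call with a gripper value outside its range is refused whole. The fingers move at their own pace and stop on an object; "squeeze" is the grip in N (left out, the last holds). Time passes only in rows, so rows that do not move let the fingers close. It gives the time, the measured TCP pose, the force, the opening and the grip force at its end, in the units of the state.
- ctrl.get_obs(): the state, without advancing time (a new reading comes with each control period).
- ctrl.camera(name): name is "scene" or "top" or "wrist"; returns the picture (420x560x3 uint8, red, green, blue); there is no depth.
- ctrl.camera_model(name): a dict with "intrinsics" (3x3 intrinsics, pixels), "k1" (the pictures are not rectified: a ray, as slopes to the right and down, at radius r is drawn at 1 + k1 r^2 times it, then the intrinsics apply), "rvec" (rotation vector, rad) and "tvec" (3), from world to camera coordinates, as OpenCV has them. Camera axes: x right, y down, z forward; pixel columns grow to the right and rows downward; lengths in m; the calibration is good to about 2 mm. A picture is of the moment at which its call begins: read the wrist's pose just before it. camera_model takes no time and is no camera call; for the wrist camera it gives the pose at the moment of the call.
- ctrl.hand_in(): hands the job in; it is judged then, once.
The state is a dict: "time_s": time; "qpos": joint angles; "joint_vel": joint speeds; "tau": joint torques, N m; "ee_pos": TCP position; "eef_rot": TCP orientation; "force": force on the tool from outside, world axes, zero at the start; "moment": the same for the moment, N m; "grip_width": finger opening in m; "grip_force": force on a finger pad.
Only numpy, scipy, OpenCV 4.12 (cv2) and the standard library are available. Lean on these libraries where they do the work, as an engineer would, in place of code of your own. Each camera call takes 0.05 s, during which the arm holds its last target. There are 200 camera calls.

## Task

Set up the slat-cutting jig for the next cut: with a fingertip, roll the knurled brass wheel until the black pointer of the length stop lines up with the red gauge mark on the fence, moving the stop only by its wheel. Then push the slat that lies on the jig endwise along the fence until its end butts against the stop, without gripping or lifting it. Leave the tools and other things on the bench where they are.

Things in the scene. Friction and masses are not known exactly. Their poses are not given: they have to be found in the camera images.
- jig: The slat-cutting jig, fixed to the bench: plywood bed 130 mm (x) by 520 mm (y), 18 mm thick, origin under the bed's centre, z up. Its y axis runs along the fence towards the green head of the length stop; x runs from the open front (robot side) to the fence at the back. Bed top z = 18 mm.
- fence_end (a point): Foot of the beech fence's guiding face at its end away from the head, at 35, -118, 18 mm in the jig's frame. From here the fence runs 281 mm along jig +y, 30 mm high, 25 mm thick. On the bed beyond it (jig -y) there is no fence. Two steel saw-guide plates stand behind the fence at jig x 60 to 65, y -137 to -73 mm, up to z = 70 mm.
- wheel_mid (a point): Centre of the knurled brass wheel: radius 25 mm, 18 mm wide, axis along the jig's y (axes as the jig), at 17.5, 195, 45 mm in the jig's frame. It sits between two green cheeks (jig x -10 to 45, y 165 to 185 and 205 to 225, up to z = 54 mm). The top of the rim is 25 mm above this point, 16 mm proud of the cheeks, free to touch from above.
- wheel (a joint): Turn of the wheel in rad, 0 (stop drawn back) to 11. It grows as the top of the rim is rolled away from the robot (jig +x): the stop moves out towards jig -y, 16 mm per turn (2.55 mm per rad), no play; rolled the other way it returns. About 3.5 N along the rim turns it and it stays where left. A fingertip pressed on with 6 to 15 N and drawn across turns it 1 rad per 25 mm.
- stop: The steel length stop: foot 42 mm wide, 12 mm thick along the fence, 41 mm high, on a 10 mm threaded rod that runs through the wheel. Origin at its butting face (the face towards jig -y), at bed level, in line with the middle of the slat's width (jig x = 17.5); axes are the jig's. It does not give when the slat is pushed against it with less than about 30 N.
- pointer (a point): End of the black pointer line (3 mm wide) on the stop, above the rule on the fence's top (z = 53 mm), 6 mm behind the butting face. Axes are the jig's.
- mark: The red setting marker clipped over the fence's back edge, fixed, 14 mm wide with a 3 mm wide red line reaching over the rule; origin under the line, at z = 49 mm. Axes are the jig's.
- mark_line (a point): Front end of the red line, at z = 52 mm, where the black pointer comes to meet it. Axes are the jig's: the pointer is on the mark when both have the same jig y. At the start the pointer is 6 to 16 mm short of it on the jig's +y side.
- slat: The pale wooden slat blank to be cut, 35 mm (x) by 260 mm (its own y) by 12 mm, 55 to 100 g, loose, lying flat on the bed along the fence (about 1 mm off it), origin under its centre. It starts 40 to 75 mm short of the stop.
- slat_butt_end (a point): Middle of the slat's end face towards the stop, 130 mm from its centre, half-way up its thickness.
- slat_push_end (a point): Middle of the slat's other end face (jig -y side), where it can be pushed towards the stop. Half-way up its thickness: 6 mm above the bed.
- spare: A second slat of the same size lying on the bench, not used. Origin under its centre.
- glue: Yellow glue bottle with red cap, 64 mm across, 170 mm tall, standing. Origin under its centre.
- hammer: Hammer lying flat, 330 mm long, origin under its middle, head at its +x end.
- pencil: Pencil lying flat, 180 mm long, 7.5 mm thick, along its own y. Origin under its middle.
- tape: Yellow tape measure, 68 by 40 mm, 62 mm high, standing. Origin under its centre.
- square: Flat steel carpenter's square, arms 300 mm (x) and 160 mm (y), 15 mm wide, 2.5 mm thick. Origin at its outer corner.
- saw: Pull saw lying flat, 550 mm long along its x: wrapped handle 300 mm to -x, blade 250 mm to +x. Origin where they join.

How it is judged:
On the way:
1. the stop's pointer is brought onto the red mark with the wheel, before the slat reaches the stop (y of pointer in the frame of mark_line between -0.0015 and 0.0015 m), for 0.3 s.
At the end, for the whole second after the job is handed in: The pointer is within 1.5 mm of the red mark along the fence, the slat lies flat on the bed along the fence (within 4 mm of it and 0.04 rad) with its end within 2 mm of the stop's face, and all is at rest (all of step 1 and y of slat_butt_end in the frame of stop above -0.002 m and x of slat in the frame of jig above 0.0135 m and angle between the y axis of slat and the y axis of jig, either way round below 0.04 rad and height (world z) of slat below 0.021 m and angle between slat's own z axis and vertical below 0.03 rad and linear speed of slat below 0.01 m/s and velocity of joint wheel between -0.05 and 0.05 rad/s); the robot touches nothing.
It fails at once if the slat is lifted off the bed or tipped (height (world z) of slat above 0.028 m or angle between slat's own z axis and vertical above 0.15 rad).
It fails at once if the stop itself is pushed by the hand instead of being moved by its wheel (over 6 N) (contact force between any of the fingers, the arm and stop above 6 N).
It fails at once if a tool or another thing on the bench is moved by more than 25 mm or tipped over (distance of any of spare, glue, hammer, pencil, tape, square, saw from where it was at the start of the episode above 0.025 m or angle between any of glue, tape's own z axis and vertical above 0.3 rad).
It also fails if it takes over 72 s, if anything falls off the work surface, if the arm or the gripper's body presses on something with over 40 N, if the wrist force passes 120 N, or if a joint passes its speed limit or range.

## Working session

There is one attempt and no reset: what is moved stays moved. The work goes in short steps, Python scripts to look and compute and a tool call to move; the robot and the scene stay as the last step left them, time stands still between calls to the robot, and variables do not carry over. Pictures are saved under pics/ and viewed, at most 11 in all, crops included, and the job is handed in when it is done.

Besides the shell and the picture viewer there is one more tool, called after "Request:" as name(argument=value, ...), one argument or row to a line, values as JSON. jog_arm: Moves the arm, as the interface text tells. Its arguments: {"type":"object","properties":{"motion":{"type":"array"},"squeeze":{"type":"number"}},"required":["motion"]}

```bash
mkdir -p pics
cat > h.py <<'E'
import numpy as np, cv2
from station import ctrl
def ray(name,uv,m=None):
    m=m or ctrl.camera_model(name);K=np.array(m["intrinsics"]);R,_=cv2.Rodrigues(np.array(m["rvec"],float));t=np.array(m["tvec"],float).ravel()
    p=cv2.undistortPoints(np.array([[uv]],float),K,np.array([m["k1"],0,0,0,0]))[0,0]
    return -R.T@t, R.T@np.array([p[0],p[1],1])
def onz(name,uv,z,m=None):
    c,d=ray(name,uv,m);return c+d*(z-c[2])/d[2]
def proj(name,P,m=None):
    m=m or ctrl.camera_model(name)
    return cv2.projectPoints(np.array(P,float).reshape(-1,3),np.array(m["rvec"],float),np.array(m["tvec"],float),np.array(m["intrinsics"]),np.array([m["k1"],0,0,0,0.]))[0][:,0]
def save(name,f):
    m=ctrl.camera_model(name);i=ctrl.camera(name);cv2.imwrite(f"pics/{f}.png",i[:,:,::-1]);return i,m
E
python3 - <<'E'
from h import *
for n in("top","scene","wrist"):
    i,m=save(n,n+"0");print(n,m)
a=[cv2.imread(f"pics/{n}0.png") for n in("top","scene")]
print(ctrl.get_obs())
E
```

```text
top {'intrinsics': array([[399.74616115,   0.        , 271.79026117],
       [  0.        , 399.74616115, 203.58819421],
       [  0.        ,   0.        ,   1.        ]]), 'k1': 0.03247701322657572, 'rvec': array([ 2.19678557, -2.19733013,  0.05395048]), 'tvec': array([-0.04159266,  0.47211442,  1.48467253])}
scene {'intrinsics': array([[399.80730384,   0.        , 275.43866506],
       [  0.        , 399.80730384, 212.72850976],
       [  0.        ,   0.        ,   1.        ]]), 'k1': -0.11883216669758033, 'rvec': array([ 1.90335603,  1.1610689 , -0.64445282]), 'tvec': array([-0.20348151, -0.19315584,  1.78140641])}
wrist {'intrinsics': array([[290.83254573,   0.        , 281.56407938],
       [  0.        , 290.83254573, 206.63722917],
       [  0.        ,   0.        ,   1.        ]]), 'k1': -0.034420740921242594, 'rvec': array([-2.40079854,  1.61224743,  0.23697307]), 'tvec': array([-0.54873772, -0.0306072 ,  0.39260828])}
{'time_s': 0.15, 'qpos': array([-1.24857382e+00,  3.00329722e-01,  1.52141986e+00, -7.59694826e-08,
        1.32069162e+00, -6.66053132e-02]), 'joint_vel': array([-9.18634877e-06, -1.20838161e-03, -2.63287642e-03,  1.25478385e-04,
        1.77547888e-04,  9.56227515e-04]), 'tau': array([ 1.18024749e-03, -5.31958973e+01, -3.52821743e+01,  7.08455220e-02,
        2.36055854e-02, -8.22929769e-05]), 'ee_pos': array([ 0.2084412 , -0.50876556,  0.20503209]), 'eef_rot': array([-3.14074599e+00, -5.64022294e-05,  3.88827816e-01]), 'force': array([0.75480348, 0.7060844 , 0.41541964]), 'moment': array([-2.33039618e-02, -6.24531023e-05, -3.36389646e-02]), 'grip_force': 0.0, 'grip_width': 0.0940501787076804}
```

View pics/top0.png

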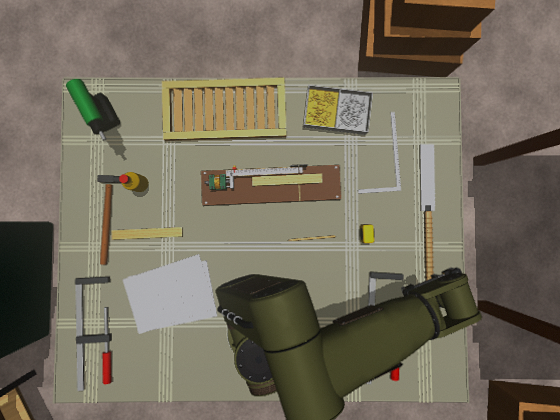

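View pics/scene0.png

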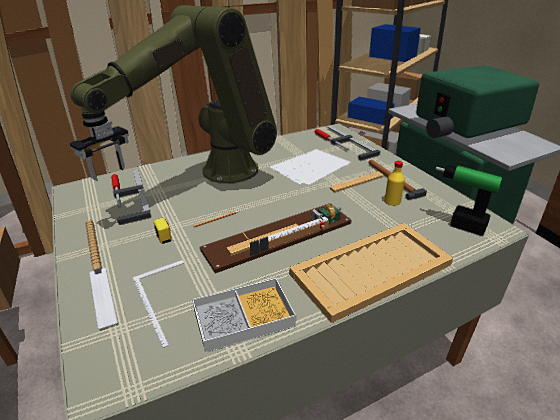

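The top view shows the jig bed at about (202–340, 165–206), with the green head at (217, 181), the red mark near (234, 169) and the slat at (253–322, 180). Next I'll measure the bed.

Run:
```python
from h import *
i=cv2.imread("pics/top0.png");hsv=cv2.cvtColor(i,cv2.COLOR_BGR2HSV)
c=i[155:215,190:350];cv2.imwrite("pics/top0c.png",cv2.resize(c,None,fx=5,fy=5,interpolation=cv2.INTER_CUBIC))
print(hsv[198,230],hsv[180,280],hsv[180,217])
h,s,v=[hsv[:,:,k].astype(int) for k in range(3)]
m=((h<14)|(h>170))&(s>80)&(v<140);m=m.astype(np.uint8);m[:150]=0;m[220:]=0;m[:,:190]=0;m[:,355:]=0
n,l,st,ce=cv2.connectedComponentsWithStats(m);k=1+np.argmax(st[1:,4]);print(st[k])
pts=np.argwhere(l==k)[:,::-1]
W=np.array([onz("top",p,0.018)[:2] for p in pts])
r=cv2.minAreaRect((W*1000).astype(np.float32));print(r,cv2.boxPoints(r))
```

```text
[ 11 118 108] [ 29  83 175] [ 23 171 177]
[ 201  170   98   35 1873]
((538.5327758789062, 41.43605041503906), (127.625, 359.4163513183594), 2.2818968296051025) [[ 467.6156   218.46097]
 [ 481.92615 -140.67038]
 [ 609.44995 -135.58887]
 [ 595.1394   223.54248]]
```

View pics/top0c.png

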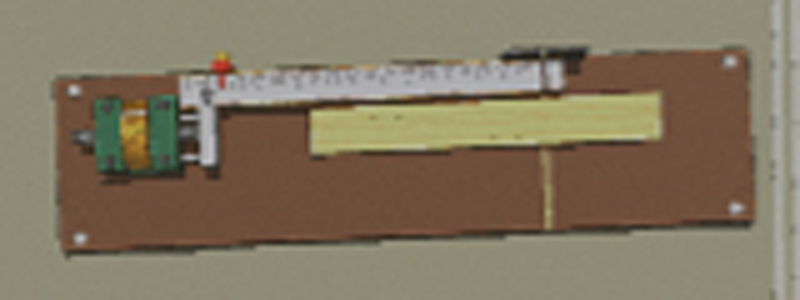

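The crop shows the bed's corners at (56,78), (748,48), (752,222) and (66,250). The brass wheel is at (135,136), the stop at (208,140), the red mark at x=222 and the slat's ends at x=310 and 660.

Run:
```python
from h import *
f=lambda p,z:onz("top",(p[0]/5+190-.4,p[1]/5+155-.4),z)
TL,TR,BR,BL=[f(p,.018) for p in((56,78),(748,48),(752,222),(66,250))]
print(np.linalg.norm(TL-TR),np.linalg.norm(BL-BR),np.linalg.norm(TL-BL),np.linalg.norm(TR-BR))
c=(TL+TR+BR+BL)/4;d=(TL-TR+BL-BR);y=d/np.linalg.norm(d);x=np.array([y[1],-y[0],0]);c[2]=0
print("jig",c,"yaw",np.arctan2(x[1],x[0]))
J=lambda p:c+x*p[0]+y*p[1]+np.array([0,0,p[2]])
w=J([.0175,.195,.045]);print("wheel",w,"seen",f((135,136),.07), "stopface jig y",(f((217,140),.059)-c)@y,"mark",(f((222,85),.052)-c)@y)
for p in((310,130),(660,117)):q=f(p,.03)-c;print("slat ends jig",q@x,q@y)
m=ctrl.camera_model("wrist");R,_=cv2.Rodrigues(m["rvec"]);o=ctrl.get_obs()
from scipy.spatial.transform import Rotation as Q
T=Q.from_euler("xyz",o["eef_rot"]).as_matrix()
print("cam in tool",T.T@(-R.T@m["tvec"]-o["ee_pos"]),"axes",T.T@R.T)
```

```text
0.517876069517071 0.5113179423006334 0.1289567531606794 0.13039119792555293
jig [ 0.5432228  -0.03776659  0.        ] yaw 0.042008278027474685
wheel [0.55251815 0.1577963  0.045     ] seen [0.54789939 0.15714735 0.07      ] stopface jig y 0.13668238818221307 mark 0.13215088807590522
slat ends jig 0.016257176885295894 0.07024786889705503
slat ends jig 0.014936007903058985 -0.18933811595815314
cam in tool [ 0.08248945 -0.00069649 -0.17936586] axes [[-9.44797294e-04 -9.58174396e-01 -2.86183393e-01]
 [ 9.99999545e-01 -8.67630567e-04 -3.96443234e-04]
 [ 1.31560297e-04 -2.86183637e-01  9.58174780e-01]]
```

View pics/wrist0.png

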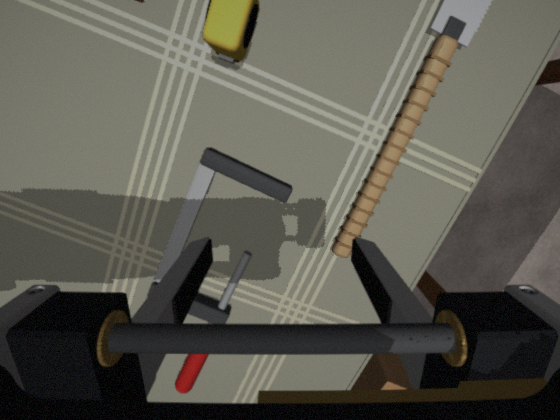

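The sizes check out (518 by 129 mm, slat 260 mm), and the wheel is at about (0.550, 0.158). The wrist camera sits 82 mm ahead of the tool and tilts back. I'll move above the wheel now.

Request:
jog_arm(
  motion=[
    [0,0,0,0,0,0.116,-1],
    [0,0,0,0,0,0.116,-1],
    [0,0,0,0,0,0.115,-1],
    [0.0235,-0.0435,0,0,0,0,-1],
    [0.0235,-0.0435,0,0,0,0,-1],
  ],
  squeeze=20,
)

```text
time_s: 0.65
ee_pos: [0.2517, -0.419, 0.2047]
eef_rot: [-3.14, 0.0, 0.04]
force: [0.4, -0.5, 0.1]
grip_width: 0.0575
grip_force: 0.0
```

Request:
jog_arm(
  motion=[
    [0.0235,-0.0435,0,0,0,0,-1],
    [0.0235,-0.0435,0,0,0,0,-1],
    [0.0235,-0.0435,0,0,0,0,-1],
    [0.0235,-0.0435,0,0,0,0,-1],
    [0.0235,-0.0435,0,0,0,0,-1],
  ],
)

```text
time_s: 1.15
ee_pos: [0.3605, -0.1959, 0.2055]
eef_rot: [3.141, -0.0, 0.041]
force: [0.8, 0.3, 0.5]
grip_width: 0.0173
grip_force: 0.0
```

Request:
jog_arm(
  motion=[
    [0.0235,-0.0435,0,0,0,0,-1],
    [0.0235,-0.0435,0,0,0,0,-1],
    [0.0235,-0.0435,0,0,0,0,-1],
    [0.0235,-0.0435,0,0,0,0,-1],
    [0.0235,-0.0435,0,0,0,0,-1],
  ],
)

```text
time_s: 1.65
ee_pos: [0.4689, 0.0265, 0.2055]
eef_rot: [3.142, -0.0, 0.042]
force: [1.1, -0.0, -0.7]
grip_width: 0.0006
grip_force: 0.0
```

Request:
jog_arm(
  motion=[
    [0.0235,-0.0435,0,0,0,0,-1],
    [0.0235,-0.0435,0,0,0,0,-1],
    [0.0235,-0.0435,0,0,0,0,-1],
    [0,0,0,0,0,0,-1],
    [0,0,0,0,0,0,-1],
  ],
)

```text
time_s: 2.15
ee_pos: [0.5331, 0.1582, 0.2047]
eef_rot: [3.141, 0.001, 0.043]
force: [0.1, 0.1, 0.3]
grip_width: 0.0003
grip_force: 0.0
```

Run:
```python
from h import *
o=ctrl.get_obs();print(o["time_s"],o["ee_pos"],o["eef_rot"],o["force"],o["grip_width"])
i,m=save("wrist","w1");import pickle;pickle.dump(m,open("w1.pkl","wb"))
```

```text
2.15 [0.53314598 0.15824158 0.20467057] [3.14122324e+00 1.38144794e-03 4.34464577e-02] [0.10891117 0.10304381 0.30311368] 0.0003049516939081819
```

View pics/w1.png

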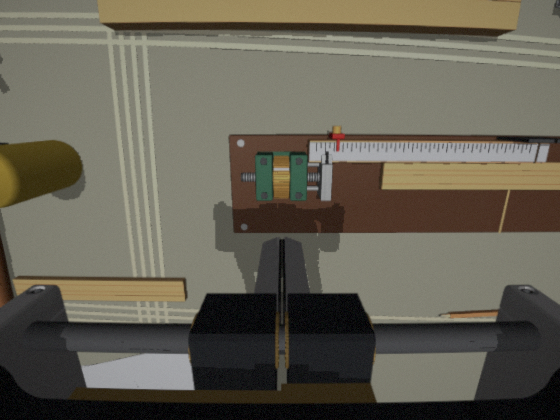

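The wrist view shows the wheel at (282,176) between green cheeks (x 256–307, y 153–200). The black pointer is at about (328,158), the red line at about (338,146), and the shut fingertips at (282,242).

```bash
cat >> h.py <<'E'
def jframe():
    import json;d=json.load(open("jig.json"));c=np.array(d["c"]);a=d["yaw"]
    return c,np.array([np.cos(a),np.sin(a),0]),np.array([-np.sin(a),np.cos(a),0])
E
python3 - <<'E'
from h import *
import pickle,json
i=cv2.imread("pics/w1.png");m=pickle.load(open("w1.pkl","rb"));hsv=cv2.cvtColor(i,cv2.COLOR_BGR2HSV)
g=cv2.inRange(hsv,(60,80,30),(100,255,255));g[:,:230]=0;g[:,330:]=0;g[:140]=0;g[215:]=0
q=cv2.findNonZero(g)[:,0];b=[q[:,0].min(),q[:,1].min(),q[:,0].max()+1,q[:,1].max()+1];print(b)
# cheek corners at z=.054
C=[onz("wrist",(u-.5,v-.5),.054,m) for u in(b[0],b[2]) for v in(b[1],b[3])];print(np.array(C)); ce=np.mean(C,0);print("head centre",ce)
# bed corners left side + back edge via brown
yaw=.042
# screws / back bed edge line for yaw: brown-to-cloth edge rows
br=cv2.inRange(hsv,(0,60,10),(18,255,110))|cv2.inRange(hsv,(170,60,10),(180,255,110))
f=[]
for u in list(range(240,440,10)):
    col=np.where(br[205:260,u])[0]
    if len(col) and not 240<u<330: f.append(onz("wrist",(u,205+col.max()+.5),.018,m))
f=np.array(f);p=np.polyfit(f[:,1],f[:,0],1);print("front edge yaw",-np.arctan(p[0]),f[:3],f[-2:])
y=np.array([-np.sin(yaw),np.cos(yaw),0]);x=np.array([y[1],-y[0],0])
c=ce-.0175*x-.195*y;c[2]=0;print("jig",c)
json.dump(dict(c=list(c),yaw=yaw),open("jig.json","w"))
crop=i[125:215,240:440];cv2.imwrite("pics/w1c.png",cv2.resize(crop,None,fx=4,fy=4,interpolation=cv2.INTER_CUBIC))
E
```

```text
[np.int32(256), np.int32(152), np.int32(307), np.int32(200)]
[[0.57998021 0.18979252 0.054     ]
 [0.52413158 0.18882088 0.054     ]
 [0.58241029 0.13261146 0.054     ]
 [0.52667646 0.12889535 0.054     ]]
head centre [0.55329963 0.16003005 0.054     ]
front edge yaw 0.04224802119448266 [[0.46704684 0.21190276 0.018     ]
 [0.47219289 0.09040042 0.018     ]
 [0.47275095 0.07686082 0.018     ]] [[ 0.47714389 -0.03250368  0.018     ]
 [ 0.47768578 -0.0463629   0.018     ]]
jig [ 0.54400266 -0.03553276  0.        ]
```

View pics/w1c.png

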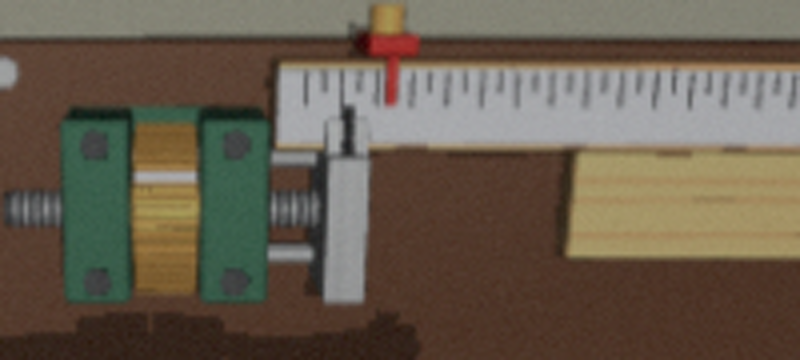

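The pointer is at about (327.3, 153) and the red line at about (337.8, 149) in full-image pixels, so the stop has roughly 10 px left to travel.

```bash
cat >> h.py <<'E'
def gap(name="wrist",f=None):
    """red line and pointer in jig coords (mm); gap = pointer y - mark y"""
    i,m=save(name,f);i=i[:,:,::-1];hsv=cv2.cvtColor(np.ascontiguousarray(i),cv2.COLOR_BGR2HSV);c,x,y=jframe();W=lambda a,b,z:c+x*a+y*b+np.array([0,0,z])
    def roi(a0,a1,b0,b1,z):
        p=proj(name,[W(a,b,z) for a in(a0,a1) for b in(b0,b1)],m);k=np.zeros(i.shape[:2],np.uint8)
        lo=p.min(0).astype(int);hi=np.ceil(p.max(0)).astype(int);k[max(lo[1],0):hi[1]+1,max(lo[0],0):hi[0]+1]=255;return k
    red=(cv2.inRange(hsv,(0,140,60),(8,255,255))|cv2.inRange(hsv,(172,140,60),(180,255,255)))&roi(.03,.07,.10,.17,.052)
    def cent(k,w,z,sel):
        v,u=np.nonzero(k);P=np.array([onz(name,(a,b),z,m) for a,b in zip(u,v)])-c;X,Y=P@x,P@y;s=sel(X);ww=w[v,u][s].astype(float)
        return np.array([np.average(X[s],weights=ww),np.average(Y[s],weights=ww),X.min(),X.max(),s.sum()])
    R=cent(red,np.ones(red.shape),.052,lambda X:X<X.min()+.008)
    g=cv2.cvtColor(np.ascontiguousarray(i),cv2.COLOR_BGR2GRAY)
    r2=roi(R[0]-.016,R[0]-.006,R[1]-.006,R[1]+.022,.053)
    dk=((g<70)&(r2>0)&(hsv[:,:,1]<110)).astype(np.uint8)*255
    B=cent(dk,np.clip(110-g.astype(float),1,None),.053,lambda X:X>-1)
    return R*1000,B*1000,(B[1]-R[1])*1000
E
python3 - <<'E'
from h import *
R,B,g=gap(f="g1");print(np.round(R,1),np.round(B,1),g)
P=lambda u,v,z:onz("wrist",(u,v),z)
c,x,y=jframe();a=P(327.25,153,.053)-c;b=P(337.75,149,.052)-c;print(a@x,a@y,b@x,b@y)
e=P(240+568/4,125+205/4,.03)-c;print("slat butt",e@x,e@y); w=c+.0175*x+.195*y;o=ctrl.get_obs();d=w-o["ee_pos"];print("wheel",w,"delta along jig",d@x,d@y)
E
```

```text
[   51.    131.6    46.8    65.5 15000. ] [   39.6   143.6    34.5    44.7 20000. ] 12.008948507978761
0.04355860138292686 0.14128074881528724 0.04793775694946629 0.1294222783539436
slat butt 0.012588072559127706 0.06844345720948657
wheel [0.55329963 0.16003005 0.        ] delta along jig 0.020324990505891732 0.002302827972835941
```

The gap is about 12 mm, which is about 4.7 rad or 118 mm of draw. I'll descend onto the near side of the rim's top.

Request:
jog_arm(
  motion=[
    [0.007,-0.002,0.04,0,0,0,-1],
    [0,0,0.04,0,0,0,-1],
    [0,0,0.04,0,0,0,-1],
    [0,0,0.009,0,0,0,-1],
    [0,0,0,0,0,0,-1],
  ],
)

```text
time_s: 2.75
ee_pos: [0.54, 0.1591, 0.0764]
eef_rot: [3.141, 0.001, 0.041]
force: [0.2, -0.5, 1.0]
grip_width: 0.0004
grip_force: 0.0
```

Request:
jog_arm(
  motion=[
    [0,0,0.002,0,0,0,-1],
    [0,0,0.001,0,0,0,-1],
    [0,0,0,0,0,0,-1],
  ],
)

```text
time_s: 3.05
ee_pos: [0.5409, 0.1601, 0.0748]
eef_rot: [-3.141, -0.002, 0.042]
force: [0.1, -0.8, 1.1]
grip_width: 0.0003
grip_force: 0.0
```

Request:
jog_arm(
  motion=[
    [0,0,0.001,0,0,0,-1],
    [0,0,0,0,0,0,-1],
  ],
)

```text
time_s: 3.25
ee_pos: [0.5404, 0.1601, 0.0727]
eef_rot: [-3.142, -0.0, 0.042]
force: [-0.2, 0.1, 0.3]
grip_width: 0.0004
grip_force: 0.0
```

Request:
jog_arm(
  motion=[
    [0,0,0.001,0,0,0,-1],
    [0,0,0,0,0,0,-1],
  ],
)

```text
time_s: 3.45
ee_pos: [0.5403, 0.16, 0.0714]
eef_rot: [3.142, 0.0, 0.042]
force: [0.0, 0.1, -0.5]
grip_width: 0.0009
grip_force: 0.0
```

Request:
jog_arm(
  motion=[
    [0,0,0.001,0,0,0,-1],
    [0,0,0,0,0,0,-1],
  ],
)

```text
time_s: 3.65
ee_pos: [0.5403, 0.16, 0.0703]
eef_rot: [3.142, 0.0, 0.042]
force: [0.4, 0.3, -0.7]
grip_width: 0.0004
grip_force: 0.0
```

Request:
jog_arm(
  motion=[
    [0,0,0.0005,0,0,0,-1],
    [0,0,0,0,0,0,-1],
  ],
)

```text
time_s: 3.85
ee_pos: [0.5404, 0.16, 0.07]
eef_rot: [-3.142, -0.0, 0.042]
force: [-0.4, -0.4, 1.2]
grip_width: 0.0005
grip_force: 0.4
```

Request:
jog_arm(
  motion=[
    [0,0,0.0005,0,0,0,-1],
    [0,0,0,0,0,0,-1],
  ],
)

```text
time_s: 4.05
ee_pos: [0.5404, 0.1601, 0.0697]
eef_rot: [-3.142, -0.0, 0.042]
force: [-1.3, -1.1, 3.3]
grip_width: 0.0006
grip_force: 1.9
```

Request:
jog_arm(
  motion=[
    [0,0,0.001,0,0,0,-1],
    [0,0,0,0,0,0,-1],
  ],
)

```text
time_s: 4.25
ee_pos: [0.5407, 0.1601, 0.0694]
eef_rot: [-3.141, -0.001, 0.042]
force: [-3.5, -1.3, 10.6]
grip_width: 0.0002
grip_force: 5.5
```

Request:
jog_arm(
  motion=[
    [0.002,0,0.0005,0,0,0,-1],
    [0.003,0,0,0,0,0,-1],
    [0.003,0,0,0,0,0,-1],
  ],
)

```text
time_s: 4.55
ee_pos: [0.5493, 0.1605, 0.0698]
eef_rot: [-3.141, -0.003, 0.042]
force: [-2.9, -1.6, 17.4]
grip_width: 0.0004
grip_force: 8.8
```

Request:
jog_arm(
  motion=[
    [0.003,0,-0.0006,0,0,0,-1],
    [0.003,0,0,0,0,0,-1],
    [0.003,0,0,0,0,0,-1],
    [0.003,0,0,0,0,0,-1],
  ],
)

```text
time_s: 4.95
ee_pos: [0.561, 0.161, 0.0698]
eef_rot: [-3.141, -0.002, 0.042]
force: [-2.6, -0.5, 10.9]
grip_width: 0.0007
grip_force: 5.6
```

Run:
```python
from h import *
R,B,g=gap(f="g2");print(np.round(R,1),np.round(B,1),g,ctrl.get_obs()["ee_pos"],ctrl.get_obs()["force"])
```

```text
[   50.6   131.8    46.8    69.2 42000. ] [3.960e+01 1.419e+02 3.430e+01 4.490e+01 6.900e+04] 10.14290705491952 [0.56132666 0.16095981 0.06978437] [-1.18667934 -0.16400557 11.28985867]
```

It works: 20 mm of draw moved the stop 2 mm. I'll finish this stroke and make a full second one.

Request:
jog_arm(
  motion=[
    [0.0035,0,0,0,0,0,-1],
    [0.0035,0,0.0003,0,0,0,-1],
    [0,0,-0.0063,0,0,0,-1],
    [-0.015,0,0,0,0,0,-1],
    [-0.014,0,0,0,0,0,-1],
  ],
)

```text
time_s: 5.5
ee_pos: [0.5378, 0.1598, 0.0746]
eef_rot: [3.142, 0.0, 0.042]
force: [-0.7, 0.4, -0.6]
grip_width: 0.0004
grip_force: 0.0
```

Request:
jog_arm(
  motion=[
    [0,0,0.003,0,0,0,-1],
    [0,0,0.003,0,0,0,-1],
    [0.003,0,0,0,0,0,-1],
    [0.004,0,0,0,0,0,-1],
    [0.004,0,0,0,0,0,-1],
  ],
)

```text
time_s: 6.0
ee_pos: [0.5507, 0.1606, 0.0699]
eef_rot: [-3.141, -0.002, 0.042]
force: [-3.0, -0.0, 15.5]
grip_width: 0.0005
grip_force: 7.3
```

Request:
jog_arm(
  motion=[
    [0.004,0,0,0,0,0,-1],
    [0.004,0,0,0,0,0,-1],
    [0.004,0,0,0,0,0,-1],
    [0.004,0,0,0,0,0,-1],
  ],
)

```text
time_s: 6.4
ee_pos: [0.5664, 0.1612, 0.0692]
eef_rot: [-3.141, -0.001, 0.042]
force: [-3.3, 0.5, 3.6]
grip_width: 0.0003
grip_force: 2.1
```

Run:
```python
from h import *
R,B,g=gap(f="g3");print(np.round(R,1),np.round(B,1),g,ctrl.get_obs()["ee_pos"],ctrl.get_obs()["force"])
```

```text
[   50.2   131.8    46.4    69.8 40000. ] [3.850e+01 1.395e+02 3.380e+01 4.450e+01 7.900e+04] 7.711487437505271 [0.56674907 0.16119126 0.06904159] [-0.75223946  0.81081451  6.47006149]
```

Request:
jog_arm(
  motion=[
    [0,0,-0.006,0,0,0,-1],
    [-0.014,0,0,0,0,0,-1],
    [-0.013,0,0,0,0,0,-1],
    [0,0,0.003,0,0,0,-1],
    [0,0,0.003,0,0,0,-1],
  ],
)

```text
time_s: 6.95
ee_pos: [0.539, 0.16, 0.0688]
eef_rot: [-3.141, -0.001, 0.042]
force: [-5.7, -1.4, 22.0]
grip_width: 0.0002
grip_force: 11.7
```

Request:
jog_arm(
  motion=[
    [0.003,0,0,0,0,0,-1],
    [0.004,0,0,0,0,0,-1],
    [0.004,0,0,0,0,0,-1],
    [0.004,0,0,0,0,0,-1],
    [0.004,0,0,0,0,0,-1],
  ],
)

```text
time_s: 7.45
ee_pos: [0.5589, 0.1609, 0.0699]
eef_rot: [-3.141, -0.002, 0.042]
force: [-3.2, -0.8, 13.3]
grip_width: 0.0001
grip_force: 6.9
```

Request:
jog_arm(
  motion=[
    [0.004,0,0.0003,0,0,0,-1],
    [0.004,0,0.0003,0,0,0,-1],
    [0,0,-0.0066,0,0,0,-1],
    [-0.014,0,0,0,0,0,-1],
    [-0.013,0,0,0,0,0,-1],
  ],
)

```text
time_s: 7.95
ee_pos: [0.5384, 0.1598, 0.0745]
eef_rot: [3.142, 0.0, 0.042]
force: [-0.0, 0.1, -0.4]
grip_width: 0.0003
grip_force: 0.0
```

Run:
```python
from h import *
R,B,g=gap(f="g4");print(np.round(R,1),np.round(B,1),g,ctrl.get_obs()["ee_pos"],ctrl.get_obs()["force"])
i=cv2.imread("pics/g4.png");c,x,y=jframe();p=proj("wrist",[c+.045*x+.135*y+[0,0,.052]])[0].astype(int);print(p)
k=i[max(p[1]-50,0):p[1]+50,p[0]-60:p[0]+60];cv2.imwrite("pics/g4c.png",cv2.resize(k,None,fx=5,fy=5,interpolation=cv2.INTER_CUBIC))
```

```text
[   50.8   131.8    47.     66.5 46000. ] [4.010e+01 1.353e+02 3.420e+01 4.510e+01 6.600e+04] 3.538781057587009 [0.53673661 0.15985275 0.07431006] [-0.66288466  0.68867064  0.22023022]
[367 176]
```

View pics/g4c.png

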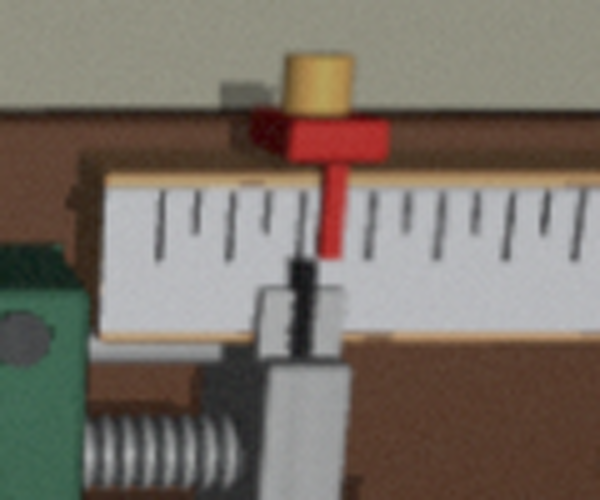

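The pointer's end is at crop (302,262) and the red line's at (330,255), about 5.2 px or 3.6 mm apart, which agrees with the script's 3.54 mm. One full stroke and a short one remain.

Request:
jog_arm(
  motion=[
    [0,0,0.003,0,0,0,-1],
    [0,0,0.0026,0,0,0,-1],
    [0.003,0,0,0,0,0,-1],
    [0.004,0,0,0,0,0,-1],
    [0.004,0,0,0,0,0,-1],
  ],
)

```text
time_s: 8.5
ee_pos: [0.5505, 0.1605, 0.0699]
eef_rot: [-3.141, -0.002, 0.042]
force: [-2.8, -0.6, 11.9]
grip_width: 0.0004
grip_force: 6.2
```

Request:
jog_arm(
  motion=[
    [0.004,0,0,0,0,0,-1],
    [0.004,0,0,0,0,0,-1],
    [0.004,0,0,0,0,0,-1],
    [0.002,0,0.0003,0,0,0,-1],
    [0,0,-0.006,0,0,0,-1],
  ],
)

```text
time_s: 9.0
ee_pos: [0.5637, 0.1609, 0.0741]
eef_rot: [3.141, 0.001, 0.042]
force: [0.0, -0.1, 0.6]
grip_width: 0.0005
grip_force: 0.0
```

Request:
jog_arm(
  motion=[
    [-0.013,0,0,0,0,0,-1],
    [-0.012,0,0,0,0,0,-1],
    [0,0,0,0,0,0,-1],
  ],
)

```text
time_s: 9.3
ee_pos: [0.5378, 0.1599, 0.0746]
eef_rot: [3.141, 0.001, 0.042]
force: [-0.5, 0.3, 0.3]
grip_width: 0.0004
grip_force: 0.0
```

Run:
```python
from h import *
for k in range(2):
    R,B,g=gap(f="g5%d"%k);print(np.round(R,1),np.round(B,1),g,ctrl.get_obs()["ee_pos"],ctrl.get_obs()["force"])
```

```text
[   49.8   131.8    45.8    66.6 45000. ] [3.940e+01 1.329e+02 3.370e+01 4.450e+01 6.300e+04] 1.1004064564189842 [0.53855048 0.15995427 0.07481275] [ 0.58503664 -0.01677169  0.56613776]
[   49.8   131.9    45.8    66.7 43000. ] [3.88e+01 1.33e+02 3.36e+01 4.38e+01 5.70e+04] 1.1721102544627326 [0.53886888 0.15995564 0.0748096 ] [0.26963757 0.48074348 0.11803133]
```

Request:
jog_arm(
  motion=[
    [0.006,0,0.003,0,0,0,-1],
    [0,0,0.0026,0,0,0,-1],
    [0.003,0,0,0,0,0,-1],
    [0.004,0,0,0,0,0,-1],
    [0.004,0,0,0,0,0,-1],
  ],
)

```text
time_s: 9.9
ee_pos: [0.5563, 0.1607, 0.0699]
eef_rot: [-3.141, -0.001, 0.042]
force: [-3.9, -0.4, 13.2]
grip_width: 0.0004
grip_force: 6.2
```

Request:
jog_arm(
  motion=[
    [0.0005,0,0,0,0,0,-1],
    [0,0,-0.006,0,0,0,-1],
    [-0.018,0,0,0,0,0,-1],
    [0,0,0,0,0,0,-1],
  ],
)

```text
time_s: 10.3
ee_pos: [0.537, 0.1599, 0.0748]
eef_rot: [3.141, 0.001, 0.042]
force: [0.3, 0.8, 1.0]
grip_width: 0.0005
grip_force: 0.0
```

Run:
```python
from h import *
for k in range(3):
    R,B,g=gap(f="g6%d"%k);print(np.round(R,1),np.round(B,1),g,ctrl.get_obs()["ee_pos"])
i=cv2.imread("pics/g62.png");c,x,y=jframe();p=proj("wrist",[c+.045*x+.135*y+[0,0,.052]])[0].astype(int)
k=i[max(p[1]-50,0):p[1]+50,p[0]-60:p[0]+60];cv2.imwrite("pics/g6c.png",cv2.resize(k,None,fx=5,fy=5,interpolation=cv2.INTER_CUBIC))
```

```text
[4.960e+01 1.318e+02 4.560e+01 6.650e+01 4.600e+04] [3.870e+01 1.322e+02 3.350e+01 4.370e+01 6.500e+04] 0.4520317518953987 [0.5378183  0.15991945 0.07504244]
[   49.6   131.8    45.7    66.6 45000. ] [3.800e+01 1.326e+02 3.280e+01 4.380e+01 7.500e+04] 0.8226369400808342 [0.53827632 0.15995667 0.07512376]
[   49.6   131.8    45.4    67.  43000. ] [3.870e+01 1.322e+02 3.330e+01 4.420e+01 7.200e+04] 0.4465718571842747 [0.53844036 0.15991965 0.07508561]
```

View pics/g6c.png

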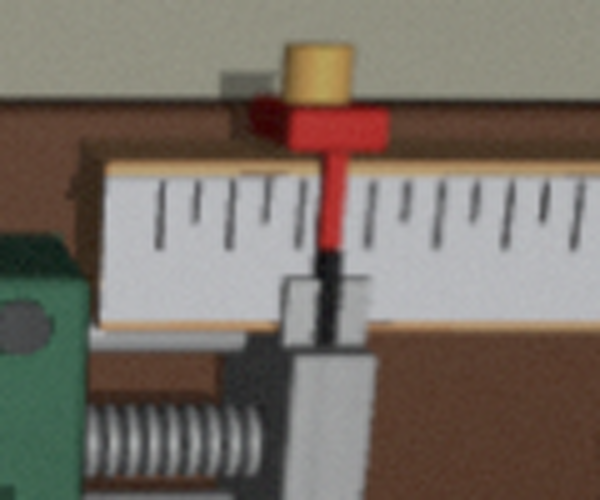

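The black pointer (329,255) now meets the red line (330,245), within about 0.3 mm. The script's larger reading is shadow picked up in its mask. Next I'll lift and travel to the slat's push end.

Request:
jog_arm(
  motion=[
    [0,0,-0.04,0,0,0,-1],
    [0,0,-0.04,0,0,0,-1],
    [0.0016,0.0467,0,0,0,0,-1],
    [0.0016,0.0467,0,0,0,0,-1],
    [0.0016,0.0467,0,0,0,0,-1],
  ],
)

```text
time_s: 10.95
ee_pos: [0.549, 0.0186, 0.1554]
eef_rot: [3.141, -0.001, 0.043]
force: [-0.4, 0.2, -0.2]
grip_width: 0.0006
grip_force: 0.0
```

Request:
jog_arm(
  motion=[
    [0.0016,0.0467,0,0,0,0,-1],
    [0.0016,0.0467,0,0,0,0,-1],
    [0.0016,0.0467,0,0,0,0,-1],
    [0.0016,0.0467,0,0,0,0,-1],
    [0.0016,0.0467,0,0,0,0,-1],
  ],
)

```text
time_s: 11.45
ee_pos: [0.5665, -0.2152, 0.155]
eef_rot: [3.142, -0.0, 0.042]
force: [-0.4, -0.2, 0.6]
grip_width: 0.0003
grip_force: 0.0
```

Request:
jog_arm(
  motion=[
    [0.0015,0.0467,0,0,0,0,-1],
    [0,0,0.04,0,0,0,-1],
    [0,0,0.04,0,0,0,-1],
    [0,0,0,0,0,0,-1],
    [0,0,0,0,0,0,-1],
  ],
)

```text
time_s: 11.95
ee_pos: [0.5701, -0.2596, 0.0758]
eef_rot: [-3.141, 0.0, 0.042]
force: [0.3, 0.3, 1.2]
grip_width: 0.0002
grip_force: 0.0
```

Run:
```python
from h import *
o=ctrl.get_obs();c,x,y=jframe();d=o["ee_pos"]-c;print(o["time_s"],o["ee_pos"],o["eef_rot"],"tcp jig",d@x,d@y,o["force"])
i,m=save("wrist","w2");hsv=cv2.cvtColor(np.ascontiguousarray(i[:,:,::-1]),cv2.COLOR_BGR2HSV)
for a,b in((.0165,-.19),(.0165,-.17),(-.001,-.19),(.034,-.19)):print(proj("wrist",[c+a*x+b*y+[0,0,.03]],m)[0])
k=cv2.inRange(hsv,(18,50,110),(35,255,255));n,l,st,ce=cv2.connectedComponentsWithStats(k)
for s in range(1,n):
    if st[s,4]>800:print(st[s])
print(proj("wrist",[o["ee_pos"]],m))
```

```text
11.95 [ 0.57011561 -0.25959976  0.07576265] [-3.14145761e+00  2.17254982e-04  4.19253707e-02] tcp jig 0.016681879182276795 -0.22496582207455335 [0.31814819 0.3480068  1.24291078]
[239.51358371 224.42377113]
[215.30557009 224.42567971]
[240.41381195 243.98248791]
[238.588408   204.01206758]
[   0  206  240   97 7174]
[[282.04137411 247.61171376]]
```

View pics/w2.png

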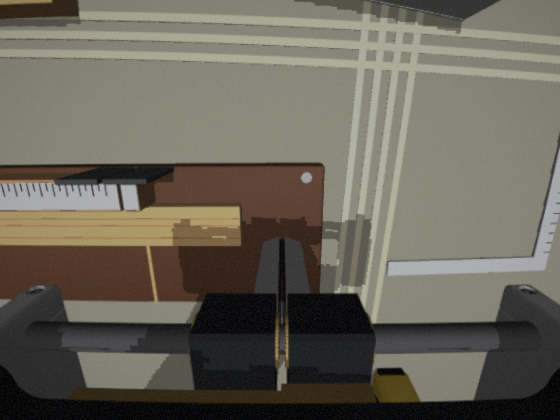

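The slat's end is at px 240, rows 206–245 (jig y about −0.1905), as predicted, and the fingertip is clear beyond it. I'll descend and push.

Request:
jog_arm(
  motion=[
    [0,0,0.03,0,0,0,-1],
    [0,0,0.018,0,0,0,-1],
    [0,0,0.005,0,0,0,-1],
    [0,0,0,0,0,0,-1],
  ],
)

```text
time_s: 12.4
ee_pos: [0.5704, -0.2596, 0.0235]
eef_rot: [3.141, -0.001, 0.042]
force: [1.0, -0.3, -0.3]
grip_width: 0.0003
grip_force: 0.0
```

Request:
jog_arm(
  motion=[
    [0,-0.006,0,0,0,0,-1],
    [0,-0.006,0,0,0,0,-1],
    [0,-0.005,0,0,0,0,-1],
    [0,-0.004,0,0,0,0,-1],
    [0,-0.004,0,0,0,0,-1],
  ],
)

```text
time_s: 12.9
ee_pos: [0.5687, -0.2341, 0.0223]
eef_rot: [3.141, -0.0, 0.042]
force: [0.4, -1.1, 0.7]
grip_width: 0.0001
grip_force: 0.6
```

Request:
jog_arm(
  motion=[
    [0,-0.004,0,0,0,0,-1],
    [0,-0.004,0,0,0,0,-1],
    [0,-0.004,0,0,0,0,-1],
    [0,-0.004,0,0,0,0,-1],
    [0,-0.004,0,0,0,0,-1],
  ],
)

```text
time_s: 13.4
ee_pos: [0.5679, -0.2143, 0.0222]
eef_rot: [3.141, -0.0, 0.042]
force: [0.1, -1.5, 2.6]
grip_width: 0.0004
grip_force: 1.8
```

Run:
```python
from h import *
o=ctrl.get_obs();c,x,y=jframe();d=o["ee_pos"]-c;print("tcp jig",d@x,d@y,o["ee_pos"][2],o["force"])
i,m=save("wrist","w3");hsv=cv2.cvtColor(np.ascontiguousarray(i[:,:,::-1]),cv2.COLOR_BGR2HSV)
k=cv2.inRange(hsv,(18,50,110),(35,255,255));n,l,st,ce=cv2.connectedComponentsWithStats(k)
for s in range(1,n):
    if st[s,4]>800:print(st[s],(onz("wrist",(st[s,0]+st[s,2],st[s,1]+20),.03,m)-c)@y)
```

```text
tcp jig 0.01633858982400018 -0.17962416450171328 0.022193953965041584 [ 0.06921137 -1.4765758   2.62109743]
[163 230 102  15 867] -0.16860112582578454
[   0  238  146   41 5114] -0.09035455730131682
```

Request:
jog_arm(
  motion=[
    [0,-0.004,0,0,0,0,-1],
    [0,-0.004,0,0,0,0,-1],
    [0,-0.004,0,0,0,0,-1],
    [0,-0.004,0,0,0,0,-1],
    [0,-0.004,0,0,0,0,-1],
  ],
)

```text
time_s: 13.95
ee_pos: [0.567, -0.1942, 0.0221]
eef_rot: [3.141, -0.0, 0.042]
force: [0.4, -3.3, 3.9]
grip_width: 0.0002
grip_force: 2.5
```

Request:
jog_arm(
  motion=[
    [0,-0.003,0,0,0,0,-1],
    [0,-0.003,0,0,0,0,-1],
    [0,-0.002,0,0,0,0,-1],
    [0,-0.001,0,0,0,0,-1],
  ],
)

```text
time_s: 14.35
ee_pos: [0.5666, -0.1854, 0.0221]
eef_rot: [3.142, -0.0, 0.042]
force: [-0.3, -3.3, 5.0]
grip_width: 0.0005
grip_force: 2.8
```

Request:
jog_arm(
  motion=[
    [0,-0.001,0,0,0,0,-1],
    [0,-0.001,0,0,0,0,-1],
  ],
)

```text
time_s: 14.55
ee_pos: [0.5665, -0.1836, 0.0221]
eef_rot: [3.141, -0.0, 0.042]
force: [-0.3, -3.2, 5.4]
grip_width: 0.0003
grip_force: 3.0
```

Request:
jog_arm(
  motion=[
    [0,-0.001,0,0,0,0,-1],
  ],
)

```text
time_s: 14.65
ee_pos: [0.5665, -0.1825, 0.0221]
eef_rot: [3.141, -0.0, 0.042]
force: [0.2, -4.4, 6.3]
grip_width: 0.0004
grip_force: 3.1
```

Request:
jog_arm(
  motion=[
    [0,-0.001,0,0,0,0,-1],
  ],
)

```text
time_s: 14.75
ee_pos: [0.5664, -0.1816, 0.0221]
eef_rot: [3.142, -0.0, 0.042]
force: [1.0, -3.7, 5.0]
grip_width: 0.0003
grip_force: 3.1
```

Request:
jog_arm(
  motion=[
    [0,-0.001,0,0,0,0,-1],
  ],
)

```text
time_s: 14.85
ee_pos: [0.5664, -0.1806, 0.0221]
eef_rot: [3.142, -0.0, 0.042]
force: [0.8, -2.6, 5.0]
grip_width: 0.0004
grip_force: 3.1
```

Request:
jog_arm(
  motion=[
    [0,-0.001,0,0,0,0,-1],
  ],
)

```text
time_s: 14.95
ee_pos: [0.5664, -0.1798, 0.0221]
eef_rot: [3.141, -0.0, 0.042]
force: [0.2, -10.0, 4.8]
grip_width: 0.0002
grip_force: 4.9
```

Run:
```python
from h import *
o=ctrl.get_obs();c,x,y=jframe();d=o["ee_pos"]-c;print("tcp jig",d@x,d@y,o["ee_pos"][2],o["force"])
save("wrist","w4");save("scene","s4");i,m=save("top","t4")
a=i[155:215,190:350,::-1];b=cv2.imread("pics/w4.png")
a=cv2.resize(a,None,fx=4,fy=4,interpolation=cv2.INTER_CUBIC);b=cv2.resize(b[120:300,0:400],(640,288))
cv2.imwrite("pics/c4.png",np.vstack([a,b]))
```

```text
tcp jig 0.0163142225428582 -0.1450823892723649 0.022129932308711672 [  0.15058717 -10.0469544    4.76139537]
```

View pics/c4.png

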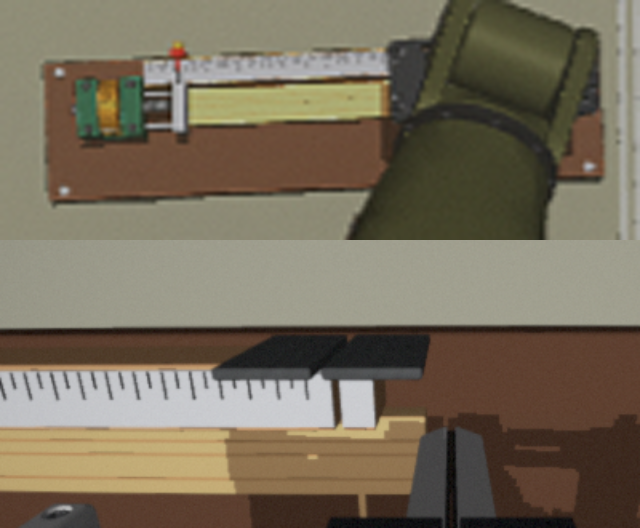

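The force jumped to 10 N where the stop was expected, and the top view shows the slat against the stop at (188,103) and along the fence. I'll back off and check.

Request:
jog_arm(
  motion=[
    [0,0.002,0,0,0,0,-1],
    [0,0.005,0,0,0,0,-1],
    [0,0.015,0,0,0,0,-1],
    [0,0,-0.04,0,0,0,-1],
    [0,0,-0.045,0,0,0,-1],
  ],
)

```text
time_s: 15.6
ee_pos: [0.5661, -0.2023, 0.1063]
eef_rot: [-3.14, 0.004, 0.041]
force: [-0.2, -0.7, 0.3]
grip_width: 0.0001
grip_force: 0.0
```

Request:
jog_arm(
  motion=[
    [-0.015,-0.047,-0.01,0,0,0,-1],
    [-0.015,-0.047,0,0,0,0,-1],
    [-0.01,-0.047,0,0,0,0,-1],
    [0,-0.047,0,0,0,0,-1],
    [0,-0.047,0,0,0,0,-1],
  ],
)

```text
time_s: 16.1
ee_pos: [0.5173, 0.0323, 0.1171]
eef_rot: [-3.141, -0.0, 0.041]
force: [1.2, -0.5, 1.0]
grip_width: 0.0006
grip_force: 0.0
```

Request:
jog_arm(
  motion=[
    [0,-0.04,0,0,0,0,-1],
    [0,0,0,0,0,0,-1],
    [0,0,0,0,0,0,-1],
  ],
)

```text
time_s: 16.4
ee_pos: [0.516, 0.0711, 0.1168]
eef_rot: [3.141, 0.001, 0.043]
force: [-0.5, -1.0, 0.3]
grip_width: 0.0006
grip_force: 0.0
```

Run:
```python
from h import *
o=ctrl.get_obs();print(o["ee_pos"],o["force"])
i,m=save("wrist","w5");c,x,y=jframe();p=proj("wrist",[c+.035*x+.12*y+[0,0,.05]],m)[0].astype(int);print(p)
k=i[max(p[1]-60,0):p[1]+60,max(p[0]-60,0):p[0]+100,::-1];cv2.imwrite("pics/c5.png",cv2.resize(k,None,fx=5,fy=5,interpolation=cv2.INTER_CUBIC))
```

```text
[0.51600257 0.07114258 0.11678471] [-0.50308531 -1.04125349  0.29063296]
[267 149]
```

View pics/c5.png

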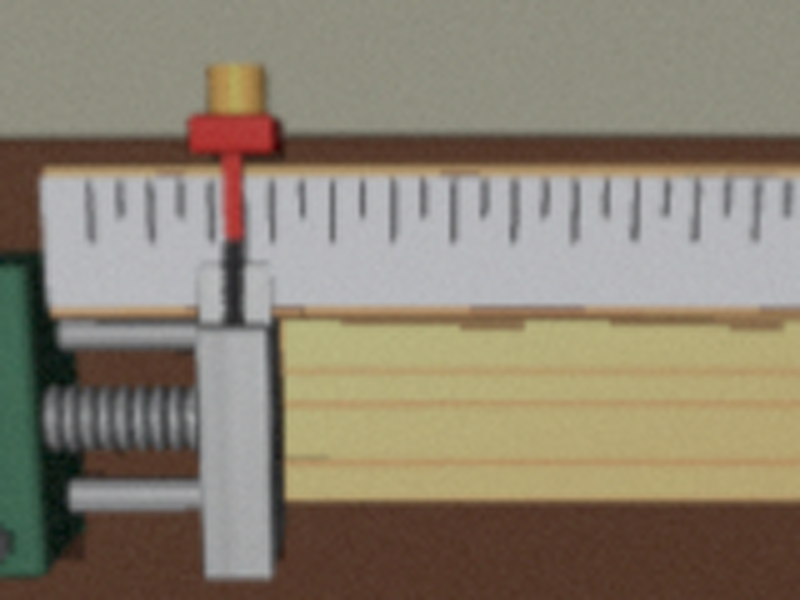

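The pointer and red line meet at crop (235,238). The slat's end at x=282 matches the stop face's expected position at slat height (283), so there is no gap, and the slat lies along the fence. I'm handing in.

```bash
python3 -c "
from station import ctrl
print(ctrl.hand_in())"
```

```text
the job is handed in; nothing more can be done
None
```

I set the pointer to within about 0.3 mm of the red mark using only the wheel, pushed the slat along the fence until it butted against the stop, and handed the job in; no verdict came back.

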